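# Make up a specimen carrier to its dispatch weight

## Robot

A 6-joint arm with a two-finger parallel gripper is mounted at the origin on the work surface. World frame = base frame: x ahead of the robot, y to its left, z up, the work surface at z = 0. Lengths are in m, angles in rad, forces in N, time in s.
With the tool pointing down it reaches from about 0.325 to 0.9 m from the base axis. Payload 6.1 kg.
Tool frame: the origin (TCP) lies midway between the tips of the shut fingers; the grasp point (between the pads) lies 19 mm behind it; z points along the fingers, y is the line along which they close (so a half turn about z gives the same grasp; the last joint's range is limited). The gripper opens to 85 mm and grips with 20 to 120 N. Pads are 22 mm wide; open, the fingers measure 114 mm over their backs; the gripper's body (76 mm by 85 mm) begins 54 mm behind the grasp point. The pads swing forward as they close: fully open they stand 13 mm farther back than shut.
Start: joints at [-1.238, 0.22, 1.526, -0, 1.395, -0.126], TCP at [0.277, -0.56, 0.231] pointing down, gripper open.
Joint ranges: [-2.98, 2.98], [-0.91, 2.08], [0.09, 2.57], [-1.24, 4.39], [0.2, 2.65], [-2.68, 2.68]. Speed limits (rad/s): [2.57, 2.57, 3.01, 3.14, 3.14, 3.14].

## Interface

Orientations are given as [roll, pitch, yaw] about the fixed x, y, z axes, in that order (R = Rz(yaw) Ry(pitch) Rx(roll)).
In Python, from plant import movep, move_l, set_joints, gripper_to, hold, inverse_kinematics, observe, get_image, get_calibration, Unreachable, job_done gives the robot as it stands. Calls block until the motion is done:
- movep(position, orientation): joint-space move of the TCP to a pose.
- move_l(position, feed=0.15, rotation=None, max_force=None): straight line of the TCP; rotation=None keeps the orientation; feed is the mean speed in m/s. With max_force (N) it stops when the force on the tool has changed by that much, and returns True; else False.
- set_joints(angles): joint-space move.
- gripper_to(opening, f_grip=None): finger opening in m; f_grip is the grip in N (None keeps the last); returns when the fingers have stopped.
- hold(seconds).
- inverse_kinematics(position, orientation): joint angles nearest the present ones, or None.
- observe(): the state.
- get_image(name): name is "scene" or "side" or "wrist"; returns (picture, depth): 400x640x3 uint8, red, green, blue; 400x640 float32, m along the optical axis (not along the pixel's ray), 0 where there is no reading.
- get_calibration(name): a dict with "intrinsics" (3x3 intrinsics, pixels), "world_from_camera" (4x4, takes a point from camera to world coordinates). Camera axes: x right, y down, z forward; pixel columns grow to the right and rows downward; lengths in m; the calibration is good to about 2 mm. A picture is of the moment at which its call begins: read the wrist's pose just before it. get_calibration takes no time and is no camera call; for the wrist camera it gives the pose at the moment of the call.
A pose or a line that the arm cannot do raises Unreachable and nothing moves.
- job_done(): hands the job in; it is judged then, once.
The state is a dict: "time_s": time; "q": joint angles; "joint_velocities": joint speeds; "joint_torque": joint torques, N m; "eef_pos": TCP position; "tcp_rot": TCP orientation; "ft_force": force on the tool from outside, world axes, zero at the start; "torque": the same for the moment, N m; "opening": finger opening in m; "grasp_force": force on a finger pad.
Only numpy, scipy, OpenCV 4.12 (cv2) and the standard library are available. Lean on these libraries where they do the work, as an engineer would, in place of code of your own. Each camera call takes 0.05 s, during which the arm holds its last target. There are 200 camera calls.

## Task

Lift the lid off the steel tray by its knob and set it down flat on the blue mat, then move specimen pots one by one from the tray into the white carrier on the scale, standing upright, until the red pointer rests in the green band. Then lower the carrier's blue lid gently until it is fully shut, and put the tray's lid back in place over the pots that are left, which stay standing in the tray; every pot ends in the carrier or the tray, and the other things on the table stay where they are.

Things in the scene. Friction and masses are not known exactly. Their poses are not given: they have to be found in the camera images.
- scale: Grey sprung scale, fixed; housing 190 (x) x 170 (y) x 40 mm. Origin: centre of its underside on the table; x points away from the robot (within 0.15 rad), towards the carrier's hinge side, z up. A white post 165 mm tall (24 x 10 mm) with 5 mm graduations stands on its -y side at local (-0.04, -0.104) and carries an 8 mm tall green band.
- carrier (a joint): Deflection of the scale: how far (m) the sprung pan with the carrier has sunk, 0 to 0.055, down positive. Spring 160 N/m, so each pot adds about 6 mm; damped, settles within 1 s. It stands at 5 to 10 mm at the start (carrier empty, lid included). The red pointer is in the green band from 0.026 to 0.034; band centre 0.030.
- carrier_floor (a point): Centre of the inner floor of the white open carrier box that rides on the scale pan (moves down with it; 109 mm above the table at deflection 0); axes as the scale's. The inside is 130 (x) x 170 (y) mm, walls 4 mm thick, rim 20 mm above this floor.
- carrier_lid (a joint): Angle (rad) of the carrier's blue hinged domed lid: 0 shut, 1.8 fully open; starts between 1.55 and 1.75, standing up. A light, slightly stiff hinge (friction 0.12 N m): the lid stays where it is left, a push of 1 to 3 N moves it.
- carrier_hinge (a point): Middle of the lid's hinge line (along the scale's y) on the far (+x) rim of the carrier: 69 mm in x, 20 mm up from the floor point; sinks with the pan, turns with the lid. Shut, the lid reaches 150 mm from it to -x, is 184 mm wide, its flat top 36 mm above it; a black tab (20 x 50 x 10 mm) sticks out of the front edge, 10-20 mm above it. Open, the flat top faces away from the robot.
- pointer (a point): Tip of the red pointer that rides with the pan, beside the post.
- band (a point): Middle of the 8 mm tall green band on the post, at the pointer's side: the pointer is level with it at the target load.
- tray: Shallow stainless tray, fixed; origin centre of its underside on the table, z up, long side along its y. Inside 130 (x) x 170 (y) mm, floor 4 mm thick, walls 4 mm thick and 24 mm high; outside them a 13 mm wide flange whose top is 16 mm above the table.
- tray_lid: Loose domed aluminium lid of the tray, 156 (x) x 196 (y) x 40 mm, hollow below, walls 4 mm, 0.3 kg; origin: centre of its underside. On top in the middle a black knob, 24 mm diameter, 28 mm high (40 to 68 mm above the origin). In place, its skirt rests on the tray's flange (origin 16 mm above the tray's), around the tray's walls with 5 mm of play each way.
- mat: Blue mat, 200 (x) x 240 (y) x 3 mm, fixed flat on the table; origin: centre of its underside.
- bottle: White bottle with a red label, 60 mm diameter, 170 mm tall, bystander; origin: centre of its underside.
- jar: Glass jar with a steel cap, 80 mm diameter, 100 mm tall, bystander; origin: centre of its underside.
- tape: Roll of white tape, 60 mm diameter, 18 mm high, bystander; origin: centre of its underside.
- pen: Blue marker pen, 120 x 13 x 13 mm, bystander; origin: centre of its underside.
- pot0: Sealed specimen pot with a blue cap: upright cylinder 42 mm diameter, 42 mm tall, 90 to 110 g; origin: centre of its underside. 4 to 6 of the 6 pots are present, standing in the tray under its lid; the colour has no meaning.
- pot1: Sealed specimen pot with an orange cap: upright cylinder 42 mm diameter, 42 mm tall, 90 to 110 g; origin: centre of its underside. 4 to 6 of the 6 pots are present, standing in the tray under its lid; the colour has no meaning.
- pot2: Sealed specimen pot with a blue cap: upright cylinder 42 mm diameter, 42 mm tall, 90 to 110 g; origin: centre of its underside. 4 to 6 of the 6 pots are present, standing in the tray under its lid; the colour has no meaning.
- pot3: Sealed specimen pot with an orange cap: upright cylinder 42 mm diameter, 42 mm tall, 90 to 110 g; origin: centre of its underside. 4 to 6 of the 6 pots are present, standing in the tray under its lid; the colour has no meaning.
- pot4: Sealed specimen pot with a blue cap: upright cylinder 42 mm diameter, 42 mm tall, 90 to 110 g; origin: centre of its underside. 4 to 6 of the 6 pots are present, standing in the tray under its lid; the colour has no meaning.
- pot5: Sealed specimen pot with an orange cap: upright cylinder 42 mm diameter, 42 mm tall, 90 to 110 g; origin: centre of its underside. 4 to 6 of the 6 pots are present, standing in the tray under its lid; the colour has no meaning.
There are look-alikes about, which are no part of the job. What is shaped like the tray_lid but purple is not meant.

How it is judged:
By the outcome, as a careful person would: the job done as asked, in the order asked, and still so for the second after the job is handed in, with the robot touching nothing.
Of pot0, pot1, pot2, pot3, pot4, pot5 only 4 to 6 are there at a start; the rules pass over those that are not, and their reading is None.
At some moment in a run one of pot0, pot1, pot2, pot3, pot4, pot5 may be knocked a few centimetres aside while the robot is not near it.
It also fails if it takes over 208 s, if anything falls off the work surface, if the arm or the gripper's body presses on something with over 40 N, if the wrist force passes 120 N, or if a joint passes its speed limit or range.

## Working session

There is one attempt and no reset: what is moved stays moved. The work goes in short steps, each a Python script; the robot and the scene stay as the last script left them, time stands still between calls to the robot, and variables do not carry over. Pictures are saved under pics/ and viewed, at most 14 in all, crops included, and the job is handed in when it is done.

```bash
ls; mkdir -p pics; python3 - <<'E'
from plant import *
import cv2,numpy as np
for n in ("scene","side"):
    p,d=get_image(n); np.savez(f"pics/{n}0.npz",p=p,d=d)
    cv2.imwrite(f"pics/{n}0.png",p[:,:,::-1])
    c=get_calibration(n); print(n,c["intrinsics"].tolist(),np.round(c["world_from_camera"],3).tolist(), (d>0).mean())
c=get_calibration("wrist"); print(np.round(c["world_from_camera"],3).tolist(),c["intrinsics"])
o=observe(); print(o)
E
```

```text
pics
scene [[407.4534476808146, 0.0, 316.75280262682764], [0.0, 407.4534476808146, 205.8240757405363], [0.0, 0.0, 1.0]] [[-0.174, 0.831, -0.528, 1.095], [0.985, 0.156, -0.08, 0.271], [0.015, -0.534, -0.845, 1.109], [0.0, 0.0, 0.0, 1.0]] 0.99626953125
side [[392.5330747836265, 0.0, 322.7642040829201], [0.0, 392.5330747836265, 191.90683801381616], [0.0, 0.0, 1.0]] [[-0.833, -0.423, 0.357, 0.053], [-0.553, 0.639, -0.534, 0.763], [-0.002, -0.642, -0.766, 0.995], [0.0, 0.0, 0.0, 1.0]] 0.9959375
[[0.443, -0.863, -0.242, 0.339], [-0.896, -0.428, -0.117, -0.531], [-0.002, 0.269, -0.963, 0.374], [0.0, 0.0, 0.0, 1.0]] [[332.43621949   0.         321.25643442]
 [  0.         332.43621949 198.39189367]
 [  0.           0.           1.        ]]
{'time_s': 0.1, 'q': array([-1.23808323e+00,  2.21172059e-01,  1.52750250e+00, -2.05208160e-05,
        1.39473013e+00, -1.26092048e-01]), 'joint_velocities': array([-0.0004029 , -0.00166656, -0.00049714, -0.00098071, -0.00128391,
        0.00152019]), 'joint_torque': array([-6.24276508e-04, -4.98242033e+01, -3.90549052e+01, -2.25366525e-04,
        5.76578241e-03,  1.67503651e-05]), 'eef_pos': array([ 0.27660909, -0.55983385,  0.23029022]), 'tcp_rot': array([-3.13979246e+00, -2.07842001e-04,  4.58808567e-01]), 'ft_force': array([-0.27473306,  0.59243814,  0.38651842]), 'torque': array([-0.01239876,  0.00591155,  0.01014601]), 'grasp_force': 0.0, 'opening': 0.08557382993260847}
```

View pics/scene0.png

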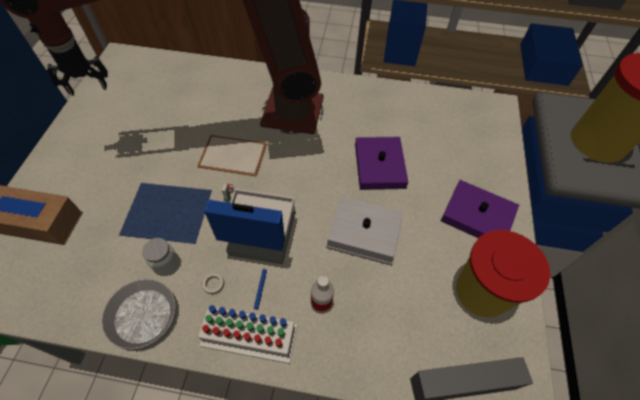

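View pics/side0.png

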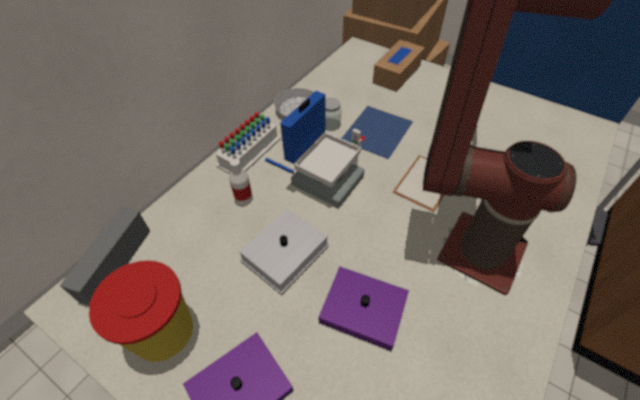

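The side view shows the same layout. Three shapes could be the tray lid: grey-white at scene (366,228), purple at (381,162) and purple at (481,208). Only the grey one is aluminium and sits on a tray flange, so it fits. The mat is at (167,212), the carrier at (255,225) and the post at (228,192). I'll measure these now and confirm with a crop.

```bash
cat > h.py <<'E'
from plant import *
import cv2,numpy as np
def cloud(n,p=None,d=None,c=None):
    c=c or get_calibration(n)
    if p is None: p,d=get_image(n)
    K=c["intrinsics"];T=np.array(c["world_from_camera"])
    v,u=np.mgrid[0:400,0:640]
    X=np.stack([(u-K[0][2])/K[0][0]*d,(v-K[1][2])/K[1][1]*d,d],-1)
    W=X@T[:3,:3].T+T[:3,3]; W[d<=0]=np.nan
    return p,W
def ray(n,uv,z,c=None):
    c=c or get_calibration(n);K=np.array(c["intrinsics"]);T=np.array(c["world_from_camera"])
    r=T[:3,:3]@np.linalg.solve(K,np.array([uv[0],uv[1],1.]));return T[:3,3]+r*(z-T[2,3])/r[2]
def rect(xy):
    r=cv2.minAreaRect(np.float32(xy)*1000)
    return np.round(r[0],1),np.round(r[1],1),round(r[2],1)
def box(W,x0,x1,y0,y1,z0,z1):
    return (W[...,0]>x0)&(W[...,0]<x1)&(W[...,1]>y0)&(W[...,1]<y1)&(W[...,2]>z0)&(W[...,2]<z1)
E
python3 - <<'E'
from h import *
for n in ("scene","side"):
    f=np.load(f"pics/{n}0.npz");p,W=cloud(n,f["p"],f["d"])
    hsv=cv2.cvtColor(p,cv2.COLOR_RGB2HSV)
    print(n,"table z",np.nanmedian(W[(W[...,2]<.02)&(W[...,2]>-.02)][:,2]))
    lid={"scene":(345,228),"side":(285,262)}[n]; c=W[lid[1],lid[0]]; print("lid pt",c)
    m=box(W,c[0]-.14,c[0]+.14,c[1]-.14,c[1]+.14,.046,.066); print(" lid top",m.sum(),rect(W[m][:,:2]),np.median(W[m][:,2]))
    m=box(W,c[0]-.14,c[0]+.14,c[1]-.14,c[1]+.14,.074,.1); print(" knob",m.sum(),np.mean(W[m],0) if m.any() else "")
    blue=(hsv[...,0]>100)&(hsv[...,0]<125)&(hsv[...,1]>90)
    mp={"scene":(167,215),"side":(380,130)}[n]; c=W[mp[1],mp[0]]; print("mat pt",c)
    m=blue&box(W,c[0]-.2,c[0]+.2,c[1]-.2,c[1]+.2,-.01,.015);k=cv2.connectedComponents(m.astype(np.uint8))[1];m=k==k[mp[1],mp[0]];print(" mat",m.sum(),rect(W[m][:,:2]))
    lp={"scene":(240,228),"side":(300,130)}[n]; c=W[lp[1],lp[0]]; print("blue lid pt",c)
    m=blue&box(W,c[0]-.25,c[0]+.2,c[1]-.2,c[1]+.2,.08,.4);print(" blid",m.sum(),np.nanmin(W[m],0),np.nanmax(W[m],0))
    cp={"scene":(270,212),"side":(330,160)}[n]; c=W[cp[1],cp[0]]; print("carrier floor pt",c)
    m=box(W,c[0]-.15,c[0]+.12,c[1]-.15,c[1]+.15,.112,.14)&(hsv[...,1]<60);print(" rim",m.sum(),rect(W[m][:,:2]),np.median(W[m][:,2]))
    m=box(W,c[0]-.2,c[0]+.2,c[1]-.2,c[1]+.2,.03,.05);print(" scale top",m.sum(),rect(W[m][:,:2]))
    for nm,uv in ({"bottle":(322,282),"jar":(158,243),"tape":(222,284),"pen":(261,288),"clip":(232,157)} if n=="scene" else {}).items(): print(nm,np.round(W[uv[1],uv[0]],3))
a=np.load("pics/scene0.npz")["p"];b=np.load("pics/side0.npz")["p"]
z=lambda i,x,y,w,h:cv2.resize(i[y:y+h,x:x+w,::-1],(400,300),interpolation=cv2.INTER_CUBIC)
cv2.imwrite("pics/crop1.png",np.vstack([np.hstack([z(a,320,180,100,90) if 0 else z(a,310,175,120,90),z(a,190,165,120,90)]),np.hstack([z(b,225,205,120,90),z(b,270,85,120,120)])]))
E
```

```text
scene table z 0.00026076225884397175
lid pt [0.49942554 0.26687316 0.05749106]
 lid top 2782 (array([476.7, 321. ]), array([187.9, 160.1]), 83.8) 0.0559118594353204
 knob 53 [0.47840687 0.32529243 0.08293627]
mat pt [ 0.52484214 -0.29055844  0.0032496 ]
 mat 3717 (array([ 513.4, -297.5]), array([194.1, 234. ]), 3.5)
blue lid pt [0.63485297 0.00804749 0.21132914]
 blid 3032 [ 0.59893435 -0.0742846   0.08861331] [0.8239643  0.15821247 0.29143113]
carrier floor pt [0.60926211 0.08398861 0.27004384]
 rim 277 (array([594. ,  84.8]), array([296.4, 269.2]), 89.7) 0.11877761336820991
 scale top 797 (array([610., 140.]), array([338.8, 270.3]), 52.0)
bottle [0.723 0.233 0.17 ]
jar [ 0.664 -0.233  0.099]
tape [ 0.718 -0.05   0.015]
pen [0.708 0.06  0.011]
clip [ 0.263 -0.156  0.005]
side table z 0.0010006879321630135
lid pt [0.4391199  0.37135886 0.05447272]
 lid top 3310 (array([478.7, 326.5]), array([197.7, 160. ]), 84.3) 0.056608716074802
 knob 60 [0.4770226  0.32767767 0.08333553]
mat pt [ 0.50182626 -0.30051058  0.00629199]
 mat 1649 (array([ 511.7, -294. ]), array([187. , 229.6]), 3.8)
blue lid pt [0.6338681  0.02080494 0.1766184 ]
 blid 2101 [ 0.59831881 -0.07371608  0.08947769] [0.83378508 0.16079629 0.29071121]
carrier floor pt [0.52513658 0.01394892 0.09802479]
 rim 508 (array([550.3,  13.5]), array([176.8, 194.4]), 0.5) 0.1192866119935534
 scale top 1113 (array([543.8,  97.2]), array([378.7, 160.3]), 47.6)
```

View pics/crop1.png

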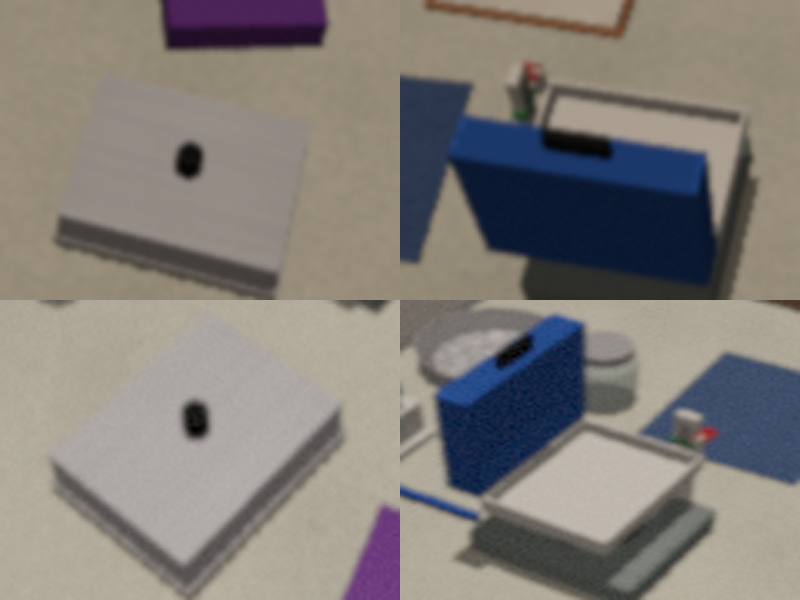

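Confirmed: the grey lid with the black knob sits on the steel tray (crop panels at left), and the carrier is open with its blue lid standing and the pointer and post at its near right corner. I'll move up, photograph the carrier from above on the way, then grip the knob.

```bash
python3 - <<'E'
from h import *
o=observe();p0=o["eef_pos"]
move_l([p0[0],p0[1],.42],feed=.3)
movep([.52,.01,.42],[np.pi,0,np.pi/2])
hold(.2)
c=get_calibration("wrist");p,d=get_image("wrist");np.savez("pics/w1.npz",p=p,d=d,**{k:np.array(v) for k,v in c.items()})
cv2.imwrite("pics/w1.png",p[:,:,::-1])
_,W=cloud("wrist",p,d,c); print("table",np.nanmedian(W[(abs(W[...,2])<.02)][:,2]))
yaw=np.pi/2-.107
movep([.478,.3265,.2],[np.pi,0,yaw])
gripper_to(.06,30)
move_l([.478,.3265,.1],feed=.15)
hit=move_l([.478,.3265,.060],feed=.05,max_force=8)
print(hit,observe()["eef_pos"])
print(gripper_to(.0,40)); o=observe(); print(o["opening"],o["grasp_force"],o["time_s"],o["ft_force"])
E
```

```text
table 0.001035128199176616
False [0.47825238 0.3266233  0.06024974]
False
0.022573376337597987 39.496970772743225 7.3417 [-1.06389613 -0.16920614  2.41534038]
```

View pics/w1.png

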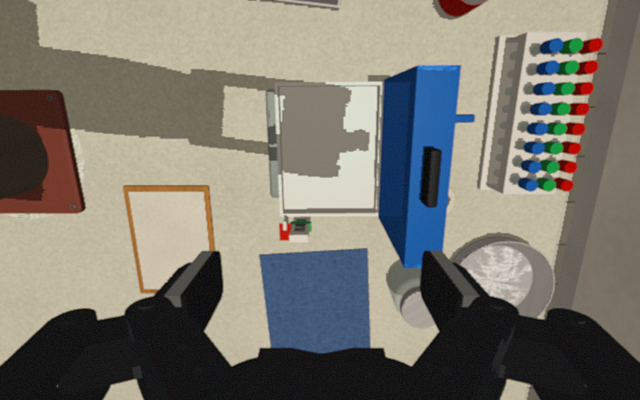

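The wrist view shows the carrier floor and rim at about (328,148), the red pointer at (284,231), the post at (300,230) and the blue lid's black tab at (431,177). The knob is gripped at 22.6 mm, so I'll carry the lid to the mat.

```bash
python3 - <<'E'
from h import *
f=np.load("pics/w1.npz");c={k:f[k] for k in("intrinsics","world_from_camera")}
p,W=cloud("wrist",f["p"],f["d"],c);hsv=cv2.cvtColor(p,cv2.COLOR_RGB2HSV)
roi=np.zeros(p.shape[:2],bool);roi[76:219,268:384]=1
m=roi&(W[...,2]>.112)&(W[...,2]<.13)&(hsv[...,1]<60);print("rim",m.sum(),rect(W[m][:,:2]),np.median(W[m][:,2]))
m=roi&(W[...,2]>.09)&(W[...,2]<.109)&(hsv[...,1]<60);print("floor",m.sum(),rect(W[m][:,:2]),np.median(W[m][:,2]))
roi[:]=0;roi[60:270,378:470]=1
b=roi&(hsv[...,0]>100)&(hsv[...,0]<125)&(hsv[...,1]>90)
m=b&(W[...,2]>.25);print("lid edge",rect(W[m][:,:2]),W[m].max(0),np.median(W[m][:,2]))
k=roi&(hsv[...,2]<50);k[:145]=0;k[212:]=0;k[:,:420]=0;k[:,442:]=0;m=k&(W[...,2]>.26);print("tab",np.median(W[m],0),W[m].min(0),W[m].max(0))
roi[:]=0;roi[215:245,272:318]=1
r=roi&(hsv[...,1]>150)&((hsv[...,0]<10)|(hsv[...,0]>170));print("ptr",np.median(W[r],0),np.percentile(W[r],[2,98],0).round(3).tolist())
m=roi&(W[...,2]>.14)&~r;print("post top",np.median(W[m],0),rect(W[m][:,:2]))
# lid lift
yaw=np.pi/2-.107
move_l([.478,.3265,.12],feed=.08)
print(observe()["opening"])
move_l([.478,.3265,.42],feed=.3)
y2=np.pi/2+.06
movep([.5125,-.296,.42],[np.pi,0,y2])
move_l([.5125,-.296,.09],feed=.25)
print(move_l([.5125,-.296,.0475],feed=.04,max_force=4),observe()["eef_pos"],observe()["ft_force"])
gripper_to(.06)
move_l([.5125,-.296,.15],feed=.25); move_l([.5125,-.296,.4],feed=.35)
movep([.478,.27,.40],[np.pi,0,np.pi/2-.107]);hold(.2)
c=get_calibration("wrist");p,d=get_image("wrist");np.savez("pics/w2.npz",p=p,d=d,**{k:np.array(v) for k,v in c.items()})
s,_=get_image("side")
cv2.imwrite("pics/w2.png",np.vstack([np.hstack([p[:300,120:520,::-1],s[50:350,240:640,::-1]])]))
print(observe()["time_s"])
E
```

```text
rim 1849 (array([531.5,  14.8]), array([138.4, 181.9]), 0.3) 0.12012546911098687
floor 11936 (array([531.5,   9.5]), array([130.7, 184.7]), 0.4) 0.10044325886129138
lid edge (array([600.2,  17.2]), array([ 73.1, 183.8]), 0.2) [0.63692163 0.10922548 0.43944373] 0.27033423791722777
tab [0.61206331 0.01859532 0.28937624] [ 0.61001592 -0.00567029  0.27155879] [0.61943157 0.04237483 0.29211886]
ptr [ 0.47185401 -0.08881852  0.1424862 ] [[0.465, -0.098, 0.141], [0.479, -0.076, 0.144]]
post top [ 0.48878623 -0.08289098  0.15970622] (array([484., -85.]), array([40.1, 29.1]), 1.6)
0.022275590604683017
True [ 0.51208069 -0.2956949   0.04753589] [0.18348005 0.3792338  5.52269043]
18.3083
```

View pics/w2.png

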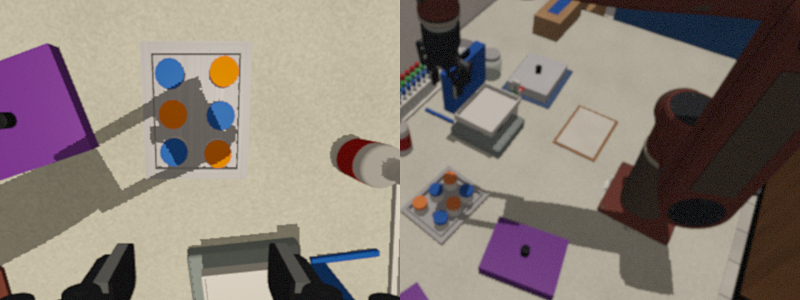

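The lid lies flat on the mat. Six pots stand in the tray, in two columns by three rows: wrist crop (170,73), (224,72), (172,114), (220,115), (174,152), (217,154). I'll write the pick-and-place helper and move the first pot.

```bash
cat >> h.py <<'E'
CX,CY=.5315,.0175; TR=np.array([.478,.3265]); TY=-.107; YP=np.pi/2+TY
def look(tag,pos,yaw=np.pi/2):
    movep(pos,[np.pi,0,yaw]);hold(.25)
    c=get_calibration("wrist");p,d=get_image("wrist")
    np.savez(f"pics/{tag}.npz",p=p,d=d,**{k:np.array(v) for k,v in c.items()});cv2.imwrite(f"pics/{tag}.png",p[:,:,::-1])
    return cloud("wrist",p,d,c)
def caps(p,W,z0,z1,ctr,half):
    hsv=cv2.cvtColor(p,cv2.COLOR_RGB2HSV)
    m=(hsv[...,1]>110)&box(W,ctr[0]-half,ctr[0]+half,ctr[1]-half,ctr[1]+half,z0,z1)
    n,l,st,_=cv2.connectedComponentsWithStats(m.astype(np.uint8))
    out=[]
    for i in range(1,n):
        if st[i,4]<80: continue
        q=W[l==i]; (x,y),r=cv2.minEnclosingCircle(np.float32(q[:,:2])*1000)
        out.append([*np.median(q,0)[:2],np.median(q[:,2]),r/1000,x/1000,y/1000])
    return np.array(out)
def traypots(tag):
    p,W=look(tag,[.478,.27,.40],YP); return caps(p,W,.036,.056,TR,.13)
def scale(tag):
    p,W=look(tag,[.52,.01,.42]);hsv=cv2.cvtColor(p,cv2.COLOR_RGB2HSV)
    roi=np.zeros(p.shape[:2],bool);roi[205:250,265:325]=1
    r=roi&(hsv[...,1]>150)&((hsv[...,0]<10)|(hsv[...,0]>170))
    ptr=np.median(W[r][:,2]) if r.any() else None
    g=roi&(hsv[...,1]>60)&(hsv[...,0]>45)&(hsv[...,0]<85)
    return ptr,caps(p,W,.11,.165,(CX,CY),.11),(np.median(W[g],0),W[g].min(0),W[g].max(0),g.sum()) if g.any() else None
def pick(x,y,yaw=YP,op=.058):
    movep([x,y,.13],[np.pi,0,yaw]);gripper_to(op,25)
    h=move_l([x,y,.022],feed=.12,max_force=8)
    gripper_to(0,25);o=observe();print("pick",h,np.round(o["eef_pos"],4),"open",round(o["opening"],4),"F",round(o["grasp_force"],1))
    move_l([x,y,.22],feed=.2);return observe()["opening"]>.036
def place(lx,ly,defl):
    x,y=CX+lx,CY+ly
    movep([x,y,.23],[np.pi,0,np.pi]);z=.109-defl+.018-.002
    h=move_l([x,y,z+.02],feed=.15,max_force=8);h2=move_l([x,y,z],feed=.03,max_force=8);print("place",h,h2,np.round(observe()["ft_force"],1))
    gripper_to(.052);hold(.3);move_l([x,y,.23],feed=.2)
E
python3 - <<'E'
from h import *
t=traypots("t1");print(t.round(4))
rel=(t[:,:2]-TR)@np.array([[np.cos(TY),-np.sin(TY)],[np.sin(TY),np.cos(TY)]]);print(rel.round(3))
i=np.argmin(t[:,1]); 
ok=pick(*t[i,:2])
if ok:
    place(.012,.042,.008)
    print(scale("s1"),observe()["time_s"])
E
```

```text
[[0.5231 0.3794 0.0467 0.0208 0.5234 0.3793]
 [0.4469 0.3848 0.0467 0.0201 0.447  0.3845]
 [0.4443 0.3292 0.0467 0.0208 0.4442 0.3289]
 [0.5127 0.3201 0.0467 0.0204 0.5125 0.32  ]
 [0.4387 0.275  0.0467 0.0206 0.439  0.2743]
 [0.5037 0.2653 0.0466 0.0208 0.5038 0.2646]]
[[ 0.039  0.057]
 [-0.037  0.055]
 [-0.034 -0.001]
 [ 0.035 -0.003]
 [-0.034 -0.055]
 [ 0.032 -0.058]]
pick False [0.5046 0.2656 0.0233] open 0.0411 F 25.7
place False False [ 0.1  0.  -0.3]
(np.float64(0.1360088651304864), array([[ 0.61882343,  0.01974371,  0.11827288,  0.09115504,  0.61530298,
         0.01837219],
       [ 0.54526474,  0.05920483,  0.13608727,  0.02057389,  0.54559375,
         0.05893831],
       [ 0.47581377, -0.08317487,  0.13545707,  0.02167642,  0.48451715,
        -0.08501939]]), (array([ 0.49791394, -0.08150341,  0.12377109]), array([ 0.48087233, -0.09354602,  0.11661272]), array([ 0.50651642, -0.08028628,  0.13396107]), np.int64(74))) 28.8917
```

The first pot stands in the carrier with its cap at z 0.136, and the pan sank about 6.5 mm (deflection about 15 mm). On to the next ones, detecting the pots afresh before each pick.

```bash
python3 - <<'E'
from h import *
d=.015
for k,pl in enumerate([(.012,-.042),(-.04,0.)]):
    t=traypots(f"t{k+2}");print(t[:,:3].round(4))
    i=np.argmin(t[:,1])
    if not pick(*t[i,:2]): print("MISS");break
    place(*pl,d); s=scale(f"s{k+2}");d+=.0063
    print(np.round(s[0],4),s[1].round(4).tolist(),s[2] and s[2][0],observe()["time_s"])
b,_=get_image("side");a,_=get_image("scene")
z=lambda i,x,y,w,h:cv2.resize(i[y:y+h,x:x+w,::-1],(400,400),interpolation=cv2.INTER_CUBIC)
w=cv2.imread("pics/s3.png")
cv2.imwrite("pics/v3.png",np.hstack([z(w[:,:,::-1],250,60,200,200),z(b,320,110,60,60)]))
E
```

```text
[[0.523  0.3793 0.0466]
 [0.4468 0.3847 0.0467]
 [0.4445 0.3291 0.0467]
 [0.5129 0.3202 0.0467]
 [0.4387 0.2751 0.0467]]
pick False [0.4395 0.2755 0.0232] open 0.0411 F 25.4
place False False [-0.6  0.6  0.1]
0.1302 [[0.6185, 0.0198, 0.1126, 0.0911, 0.6148, 0.0184], [0.5449, 0.0588, 0.1303, 0.0205, 0.5453, 0.0587], [0.5456, -0.0232, 0.1302, 0.0202, 0.5455, -0.0242], [0.4761, -0.0826, 0.1298, 0.0217, 0.4846, -0.0839]] [nan nan nan] 40.6417
[[0.5268 0.3776 0.0467]
 [0.4469 0.3846 0.0467]
 [0.4444 0.3291 0.0467]
 [0.5128 0.3201 0.0468]]
pick False [0.5138 0.3205 0.0234] open 0.041 F 25.7
place False False [-0.1  0.3 -1. ]
0.1246 [[0.6286, -0.0249, 0.1213, 0.0912, 0.616, 0.0186], [0.545, 0.0586, 0.1246, 0.0208, 0.5456, 0.0585], [0.493, 0.0175, 0.1246, 0.0203, 0.4932, 0.0174], [0.545, -0.0232, 0.1246, 0.0202, 0.5454, -0.0241], [0.4758, -0.0832, 0.1244, 0.0215, 0.4845, -0.0844]] [nan nan nan] 52.4
```

View pics/v3.png

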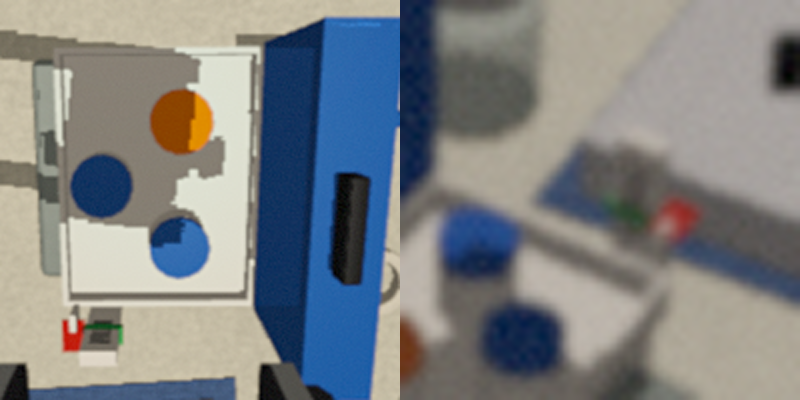

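Three pots stand in the carrier: left panel (182,120), (102,185) and (180,247). The pointer at (672,218) in the right panel looks level with the green band at (625,210). Depth puts the deflection at about 27 mm, near the band's upper edge, so I'll check it with an oblique close-up before deciding.

```bash
cat >> h.py <<'E'
from scipy.spatial.transform import Rotation as R
def camview(cam,tgt,up):
    o=observe();T=np.array(get_calibration("wrist")["world_from_camera"])
    M=R.from_euler("xyz",o["tcp_rot"]).as_matrix();Rc=M.T@T[:3,:3];tc=M.T@(T[:3,3]-o["eef_pos"])
    z=np.subtract(tgt,cam);z/=np.linalg.norm(z);x=np.cross(-np.array(up,float),z);x/=np.linalg.norm(x);y=np.cross(z,x)
    Rw=np.stack([x,y,z],1);Mt=Rw@Rc.T;return np.array(cam)-Mt@tc,R.from_matrix(Mt).as_euler("xyz")
def pointer(tag):
    c=get_calibration("wrist");p,d=get_image("wrist");cv2.imwrite(f"pics/{tag}.png",p[:,:,::-1])
    p,W=cloud("wrist",p,d,c);hsv=cv2.cvtColor(p,cv2.COLOR_RGB2HSV)
    b=box(W,.44,.53,-.13,-.06,.08,.19)
    r=b&(hsv[...,1]>140)&((hsv[...,0]<10)|(hsv[...,0]>170));g=b&(hsv[...,1]>90)&(hsv[...,0]>45)&(hsv[...,0]<85)
    for n,m in(("red",r),("green",g)): print(n,m.sum(),np.percentile(W[m],[2,50,98],0).round(4).tolist() if m.any() else "")
E
python3 - <<'E'
from h import *
for cam in ([.47,-.30,.25],[.47,-.28,.28],[.40,-.29,.27],[.47,-.26,.30]):
  for up in ([0,0,1],[0,0,-1]):
    P,O=camview(cam,[.48,-.085,.122],up)
    q=inverse_kinematics(P,O); print(cam,up,P.round(3),O.round(2),None if q is None else np.round(q,2))
E
```

```text
[0.47, -0.3, 0.25] [0, 0, 1] [ 0.474 -0.179  0.147] [-3.14 -1.31  1.52] [-0.94  0.74  1.5   0.73  2.02 -1.  ]
[0.47, -0.3, 0.25] [0, 0, -1] [ 0.478 -0.153  0.193] [ 3.14  0.76 -1.62] [-0.82  0.3   1.69  0.52  1.72  2.3 ]
[0.47, -0.28, 0.28] [0, 0, 1] [ 0.474 -0.175  0.161] [-3.14 -1.16  1.52] [-0.93  0.62  1.55  0.68  1.94 -0.97]
[0.47, -0.28, 0.28] [0, 0, -1] [ 0.478 -0.142  0.202] [ 3.14  0.62 -1.62] [-0.76  0.19  1.74  0.46  1.64  2.37]
[0.4, -0.29, 0.27] [0, 0, 1] [ 0.441 -0.183  0.161] [-3.14 -1.25  1.2 ] [-1.11  0.51  1.79  0.82  1.84 -0.96]
[0.4, -0.29, 0.27] [0, 0, -1] [ 0.454 -0.156  0.205] [ 3.14  0.71 -1.94] [-0.91  0.07  1.9   0.59  1.58  2.48]
[0.47, -0.26, 0.3] [0, 0, 1] [ 0.474 -0.169  0.17 ] [-3.14 -1.05  1.51] [-0.91  0.52  1.6   0.64  1.87 -0.94]
[0.47, -0.26, 0.3] [0, 0, -1] [ 0.478 -0.132  0.207] [ 3.14  0.51 -1.63] [-0.7   0.11  1.78  0.4   1.57  2.43]
```

```bash
python3 - <<'E'
from h import *
P,O=camview([.47,-.28,.28],[.48,-.085,.122],[0,0,1])
movep([.48,-.2,.42],[np.pi,0,np.pi/2])
movep(P+[0,-.05,.08],O); move_l(P,feed=.15); hold(.4)
pointer("p1")
print(observe()["time_s"])
cv2.imwrite("pics/p1c.png",cv2.resize(cv2.imread("pics/p1.png")[100:300,200:440],(720,600),interpolation=cv2.INTER_CUBIC))
E
```

```text
red 394 [[0.4639, -0.1, 0.1235], [0.4713, -0.0907, 0.1246], [0.4788, -0.077, 0.1255]]
green 334 [[0.4808, -0.0949, 0.117], [0.4934, -0.0938, 0.1219], [0.5054, -0.0889, 0.1255]]
55.3917
```

View pics/p1c.png

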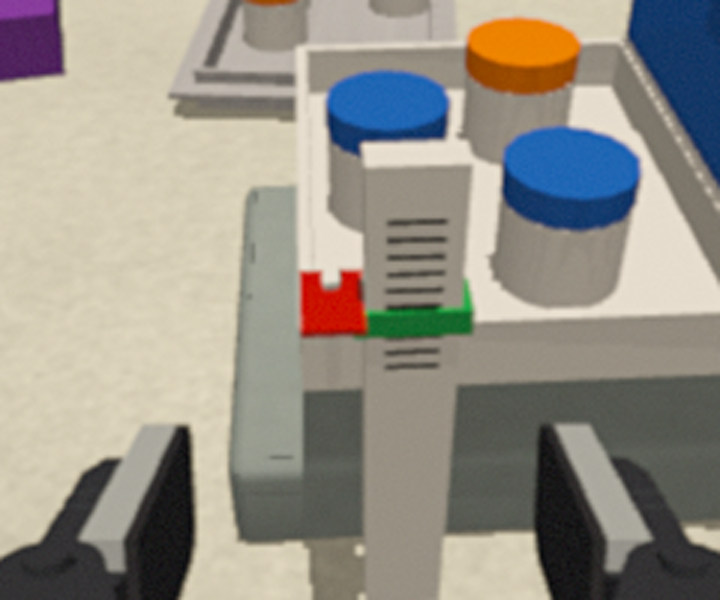

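The close-up shows the red pointer at crop (332,300), level with the green band at (420,320). The pointer's top is at z 0.1246 and the band spans 0.117 to 0.1255, so the pointer is in the band at a deflection of about 27 mm. Three pots are enough. Now I'll push the blue lid shut from behind with closed fingers along its arc.

```bash
python3 - <<'E'
from h import *
o=observe();move_l(o["eef_pos"]+[0,-.06,.1],feed=.2)
gripper_to(0,30)
movep([.48,-.2,.42],[np.pi,0,np.pi/2])
movep([.68,CY,.42],[np.pi,0,0.])
hx,hz=CX+.069,.102; r=.12
tcp=lambda th,e=0:[hx-r*np.cos(th)+(.036+e)*np.sin(th)+.011,CY,hz+r*np.sin(th)+(.036+e)*np.cos(th)]
a=tcp(1.62,.025)
move_l(a,feed=.2); f0=observe()["ft_force"]
for th in np.linspace(1.6,0,17):
    h=move_l(tcp(th),feed=.05 if th>.3 else .03,max_force=12)
    f=observe()["ft_force"]-f0
    print(round(th,2),h,f.round(1))
    if h: break
E
```

```text
1.6 False [1.2 0.  0.4]
1.5 False [1.  1.2 1.3]
1.4 False [-0.8  0.1  0.1]
1.3 False [ 0.4 -0.   0.3]
1.2 False [ 0.1 -0.3  0.7]
1.1 False [-0.1  0.6  0.2]
1.0 False [-0.2  0.5  1.8]
0.9 False [0.5 1.  0.2]
0.8 False [0.7 0.2 1. ]
0.7 False [ 0.7  0.1 -0.8]
0.6 False [-0.   0.1  0.8]
0.5 False [-0.5 -0.2  0.1]
0.4 False [-0.2 -0.6  0.7]
0.3 False [ 0.2  0.3 -1. ]
0.2 False [-0.7  0.3 -0.3]
0.1 False [0.4 0.1 0.1]
0.0 False [-0.3 -0.3 -0.1]
```

```bash
python3 - <<'E'
from h import *
o=observe();p=o["eef_pos"];f0=o["ft_force"]
print(p.round(4),move_l([p[0],p[1],p[2]-.018],feed=.02,max_force=6)); hold(.3)
print(np.mean([observe()["ft_force"]-f0 for _ in range(3)],0).round(1),observe()["eef_pos"].round(4))
move_l([p[0],p[1],p[2]+.03],feed=.03)
move_l([p[0],p[1],.42],feed=.3)
P,W=look("c1",[.52,-.0,.42]);hsv=cv2.cvtColor(P,cv2.COLOR_RGB2HSV)
m=(hsv[...,0]>100)&(hsv[...,0]<125)&(hsv[...,1]>90)&box(W,.4,.68,-.12,.15,.1,.3)
q=W[m];A=np.c_[q[:,:2]-[CX,CY],np.ones(len(q))];print("top",rect(q[:,:2]),np.median(q[:,2]),np.linalg.lstsq(A[abs(q[:,2]-np.median(q[:,2]))<.01],q[abs(q[:,2]-np.median(q[:,2]))<.01][:,2],rcond=None)[0].round(4))
b,_=get_image("side");print(observe()["time_s"])
cv2.imwrite("pics/c1v.png",np.hstack([P[30:330,120:520,::-1],cv2.resize(b[90:240,250:450,::-1],(400,300))]))
E
```

```text
[0.4914 0.0175 0.1378] False
[1.7 0.1 2.6] [0.4915 0.0175 0.12  ]
top (array([517.1,  13.5]), array([166.1, 189.2]), 0.4) 0.1386614204348312 [1.000e-04 2.000e-04 1.387e-01]
73.8583
```

View pics/c1v.png

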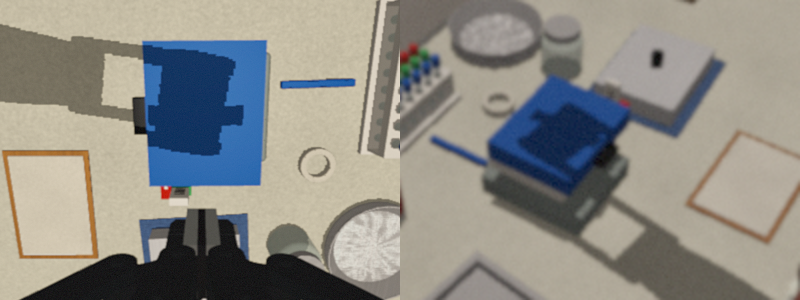

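The blue lid is shut: its top is level at z 0.1387, with zero slope. Next I'll check the tray and the lid on the mat, then fetch the lid.

```bash
python3 - <<'E'
from h import *
gripper_to(.06,40)
t=traypots("t9");print(t.round(4))
p,W=look("m1",[.5125,-.33,.38],np.pi/2+.06)
m=box(W,.36,.66,-.45,-.15,.036,.05);print("lid",rect(W[m][:,:2]),np.median(W[m][:,2]))
m=box(W,.47,.56,-.34,-.25,.06,.08);print("knob",np.median(W[m],0),rect(W[m][:,:2]))
w=cv2.imread("pics/t9.png");cv2.imwrite("pics/t9v.png",np.hstack([w[:300,120:520],p[:300,120:520,::-1]]));print(observe()["time_s"])
E
```

```text
[[0.5268 0.3775 0.0466 0.0206 0.5273 0.3774]
 [0.4468 0.3847 0.0468 0.0202 0.447  0.3847]
 [0.4444 0.3291 0.0466 0.0205 0.4444 0.3288]]
lid (array([ 550.3, -295.7]), array([229.8, 195.5]), 3.4) 0.043661349307780095
knob [ 0.51345286 -0.29698094  0.07153316] (array([ 513.1, -297.4]), array([22.8, 22.5]), 48.1)
78.2833
```

View pics/t9v.png

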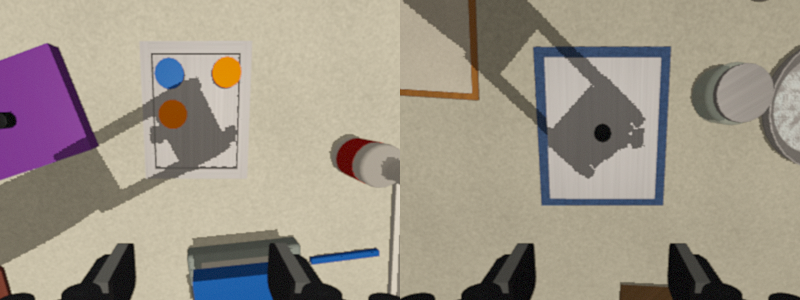

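Three pots still stand in the tray, at left panel (170,72), (227,72) and (173,114), and the lid lies square on the mat at (603,132). I'll return the lid now.

```bash
python3 - <<'E'
from h import *
y2=np.pi/2+.06
movep([.5125,-.2962,.12],[np.pi,0,y2]);print(move_l([.5125,-.2962,.0475],feed=.08,max_force=8))
gripper_to(0,40);o=observe();print(o["opening"],o["eef_pos"].round(4))
move_l([.5125,-.2962,.12],feed=.1);move_l([.5125,-.2962,.42],feed=.3)
movep([.478,.3265,.42],[np.pi,0,YP]);move_l([.478,.3265,.14],feed=.25);hold(.3)
h=move_l([.478,.3265,.0605],feed=.04,max_force=5);o=observe();print(h,o["eef_pos"].round(4),o["ft_force"].round(1),o["opening"])
if o["eef_pos"][2]<.064:
    gripper_to(.06);move_l([.478,.3265,.12],feed=.1);move_l([.478,.3265,.3],feed=.3)
    p,W=look("e1",[.478,.24,.42],YP)
    m=box(W,.33,.62,.18,.47,.045,.068);q=W[m];print("lid",rect(q[:,:2]),np.median(q[:,2]),np.linalg.lstsq(np.c_[q[:,:2]-TR,np.ones(len(q))],q[:,2],rcond=None)[0].round(4))
    m=box(W,.44,.52,.28,.37,.074,.1);print("knob",np.median(W[m],0))
    b,_=get_image("side");cv2.imwrite("pics/e1v.png",np.hstack([p[:300,120:520,::-1],b[60:360,200:600,::-1]]))
print(observe()["time_s"])
E
```

```text
False
0.022550843547465046 [ 0.5128 -0.2965  0.0482]
True [0.478  0.3265 0.0613] [-0.8  0.2  5.9] 0.022506982722497956
lid (array([479.3, 325.7]), array([196.5, 156.2]), 83.8) 0.05669958254354551 [-0.      0.0004  0.0567]
knob [0.4794343  0.32529594 0.08462795]
91.4333
```

```bash
ls pics/e1v.png
```

```text
pics/e1v.png
```

View pics/e1v.png

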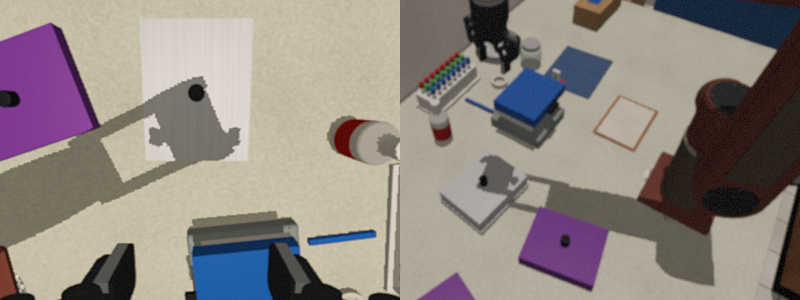

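The tray lid is back in place, flat at z 0.056 with its knob at the original spot. The blue lid is shut and the other objects haven't moved, so I'll hand in.

```bash
python3 -c "
from plant import *
hold(.5);print(job_done())"
```

```text
the job is handed in; nothing more can be done
None
```

Handed in at about 92 s: three pots stand in the carrier with the pointer in the green band (deflection about 27 mm of 26–34, last checked at the pointer before the lid was closed), the blue lid is fully shut, and the tray lid is back flat over the three pots left.

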